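# Move the lift-off vent door to the other vent box

### The arm

A 6-joint arm with a two-finger parallel gripper is mounted at the origin on the work surface. World frame = base frame: x ahead of the robot, y to its left, z up, the work surface at z = 0. Lengths are in m, angles in degrees, forces in N, time in s.
With the tool pointing down it reaches from about 0.25 to 0.725 m from the base axis. Payload 9.7 kg.
Tool frame: the origin (TCP) lies on the centre line of the jaws, within the pads' length; the fingertips stand 22 mm ahead of it and the grasp point (between the pads) lies 3 mm ahead of it; z points along the fingers, y is the direction in which the jaws open and shut (so a half turn about z gives the same grasp; the last joint's range is limited). The gripper opens to 85 mm and grips with 20 to 120 N. Pads are 22 mm wide; open, the fingers measure 114 mm over their backs; the gripper's body (76 mm by 85 mm) begins 54 mm behind the grasp point. The pads swing forward as they close: fully open they stand 13 mm farther back than shut.
Start: joints at [68.64, 4.979, 10.078, 95.1, 0, 90], TCP at [0.2, 0.512, 0.253] pointing down, gripper open.
Joint ranges: [-179.16, 179.16], [-48.56, 103.87], [-65.8, 70.77], [-126.05, 130.52], [-82.76, 87.17], [-180, 180]. Speed limits (degrees/s): [127.2, 127.2, 147.25, 180, 180, 180].

### API

Orientations are given as [roll, pitch, yaw] about the fixed x, y, z axes, in that order (R = Rz(yaw) Ry(pitch) Rx(roll)).
In Python, from workcell import get_obs, camera, camera_params, job_done gives the robot as it stands.
- The arm moves only by the tool servo_tool, never from a script. Its argument "steps" is a list of rows, each an object of numbers: "x", "y", "z": the shift along the world's x, y, z in mm; "yaw": the turn about the world's z in degrees. A call has 1 to 12 rows; each row is the pose to reach, as a shift and turn from the pose measured when the call began; what a row does not reach only later rows make up. A row lasts 1/8 s, in which the tool goes at most 62.5 mm and 10.7 degrees, less where a joint would pass 70% of its speed; a pose out of reach is approached as far as the arm can. A call with a gripper value outside its range is refused whole. "grip" is the finger opening in mm, from 0 to 85.4, set as the call begins (left out, the last holds). The fingers move at their own pace and stop on an object; "grip_force" is the grip in N (left out, the last holds). Time passes only in rows, so rows that repeat a pose let the fingers close. It gives the time, the measured TCP pose, the force and the opening at its end, in the units of the state.
- get_obs(): the state, without advancing time (a new reading comes with each control period).
- camera(name): name is "side" or "top" or "wrist"; returns (picture, depth): 384x512x3 uint8, red, green, blue; 384x512 float32, m along the optical axis (not along the pixel's ray), 0 where there is no reading.
- camera_params(name): a dict with "intrinsics" (3x3 intrinsics, pixels), "D" ([k1, k2, p1, p2, k3] as OpenCV has them; the pictures are not rectified), "rvec" (rotation vector, rad) and "tvec" (3), from world to camera coordinates, as OpenCV has them; the wrist camera has in their place "hand_eye" (4x4, takes a point from camera to tool coordinates, whose origin is the TCP and whose axes are the flange's). Camera axes: x right, y down, z forward; pixel columns grow to the right and rows downward; lengths in m; the calibration is good to about 2 mm. A picture is of the moment at which its call begins: read the wrist's pose just before it. camera_params takes no time and is no camera call.
- job_done(): hands the job in, once; it reports no verdict.
The state is a dict: "time": time; "q": joint angles; "qd": joint speeds; "joint_efforts": joint torques, N m; "ee_pos": TCP position; "tcp_rot": TCP orientation; "wrist_force": force on the tool from outside, world axes, zero at the start; "torque": the same for the moment, N m; "opening": finger opening in m.
Only numpy, scipy, OpenCV 4.12 (cv2) and the standard library are available. Lean on these libraries where they do the work, as an engineer would, in place of code of your own. Each camera call takes 0.05 s, during which the arm holds its last target.

### The job

Close off the open vent box with the ribbed aluminium door that now hangs on the other vent box. Squeeze the door's two finger tabs fully together to draw its sprung hinge pins, lift the door off, and lower it gently into the open box's hinge bracket until you feel it rest there; only then let the tabs go, so that both pins spring fully home and the door hangs closed. Do not force the brackets, and leave the other things on the ledge where they stand.

Things in the scene. Friction and masses are not known exactly. Their poses are not given: they have to be found in the camera images.
- door: Lift-off door, about 0.25 kg; origin half-way along its hinge axis; y along the axis, z up, x away from its box. Hinge barrel 152 mm long, 16 mm across. Ribbed aluminium panel 120 mm wide (y), 4 mm thick, straight under the axis, from 18 to 98 mm below it. Hung, it is closed when its panel hangs plumb over the outlet; it swings little, as its barrel rubs in the saddles.
- door_grip (a point): Grasp point, 32 mm above the door's axis, midway between two steel finger tabs, each 24 mm wide (x), 4 mm thick (y), 6 to 52 mm above the axis; barrel top at 8 mm. Over their outer faces 55 mm apart when free; squeezed along y they meet firm stops at 28 mm and the door is carried by them. The bracket's saddles begin 66 mm to either side. Axes as the door.
- pin_l (a joint): How far the door's +y hinge pin (8 mm thick) is drawn in by its tab, in m: 0 fully out, 14 mm beyond the barrel's end; 0.0135 fully drawn, flush with the barrel. Its spring pushes back with 4 N when out, 10.5 N when drawn.
- pin_r (a joint): The same for the -y hinge pin and its tab.
- box_a_hinge (a point): Middle of the hinge axis of the box that has the door at the start; y along the axis, z up, x out of the box's front, away from the robot. Grey sheet-metal box fixed to the ledge, 120 mm deep (x), 210 wide (y), 120 high; axis 146 mm above the ledge and 10 mm in front of the front face; outlet 100 x 58 mm in that face. Bracket as on box_b.
- box_b_hinge (a point): The same point, as designed, on the identical but open vent box, the one without the door. Its bracket is screwed on through slotted holes, so the true axis and seat lie anywhere from 8 mm below to 8 mm above this point and must be found by feel. A pin let go more than about 2 mm too high or low meets the plain cheek and jams there.
- box_b: The open vent box; origin under its centre, axes as its hinge. Steel hinge bracket: U saddles 66 to 80 mm to either side, 19 mm wide (x), flaring to 33 mm at the mouth 24 mm above the true axis; the barrel, lowered from above, rests on their floors. Beyond each a cheek (inner face at 80 mm, top 26 mm above the axis) with a 12.5 mm eye on the axis.
- softener: Closed pink softener bottle, upright, 76 mm across, 210 mm high; bystander, origin at its foot.
- lint_filter: Ribbed aluminium lint filter lying flat, 110 x 190 x 14 mm; bystander, origin under its centre.
- dish: Small white ceramic dish with three pastel clothespins, 110 mm across, 28 mm high; bystander, origin under its centre.

How it is judged (in metres and radians):
On the way, in this order (a step that is already met when the one before it is completed fails the run):
1. the door is lifted off the first box with both pins drawn (distance between door and box_a_hinge above 0.04 m and value of joint each of pin_l, pin_r above 0.009 m), for 0.1 s.
2. the door rests in the open box's hinge bracket while both pins are still drawn (contact force between door and box_b above 0.5 N and horizontal distance between door and box_b_hinge below 0.008 m and z of door in the frame of box_b_hinge below 0.0115 m and value of joint each of pin_l, pin_r above 0.009 m), for 0.1 s.
At the end, for the whole second after the job is handed in: The door hangs at rest in the open box's hinge: its axis within 7 mm sideways and 11 mm in height of that box's nominal hinge point and parallel to it within 0.06 rad, both pins within 2 mm of fully out, the panel within 0.12 rad of upright (closed), and released (horizontal distance between door and box_b_hinge below 0.007 m and z of door in the frame of box_b_hinge between -0.011 and 0.011 m and angle between the y axis of door and the y axis of box_b_hinge, either way round below 0.06 rad and value of joint each of pin_l, pin_r below 0.002 m and angle between door's own z axis and vertical below 0.12 rad and linear speed of door below 0.02 m/s and angular speed of door below 0.2 rad/s); the robot touches nothing.
It fails at once if the door is pressed into the open box or its hinge bracket with more than 25 N (contact force between door and box_b above 25 N).
It fails at once if the door is pulled or pressed against the first box or its hinge bracket with more than 40 N (contact force between door and box_a above 40 N).
It fails at once if the bottle, the lint filter or the dish is moved more than 20 mm or tipped (distance of any of softener, lint_filter, dish from where it was at the start of the episode above 0.02 m or angle between softener's own z axis and vertical above 0.3 rad).
It also fails if it takes over 54 s, if anything falls off the work surface, if the arm or the gripper's body presses on something with over 40 N, if the wrist force passes 120 N, or if a joint passes its speed limit or range.

## Working session

There is one attempt and no reset: what is moved stays moved. The work goes in short steps, Python scripts to look and compute and a tool call to move; the robot and the scene stay as the last step left them, time stands still between calls to the robot, and variables do not carry over. Pictures are saved under pics/ and viewed, and the job is handed in when it is done.

Besides the shell and the picture viewer there is one more tool, called after "Request:" as a command line: name --argument value ..., lists and objects as JSON in quotes. servo_tool: Moves the arm, as the interface text tells. Its arguments: {"type":"object","properties":{"steps":{"type":"array"},"grip":{"type":"number"},"grip_force":{"type":"number"}},"required":["steps"]}

```bash
mkdir -p pics; ls
cat > h.py <<'E'
import numpy as np, cv2
from workcell import get_obs, camera, camera_params, job_done
def save(n,p): cv2.imwrite('pics/'+n,cv2.cvtColor(p,cv2.COLOR_RGB2BGR))
E
python3 - <<'E'
from h import *
o=get_obs();print(o)
for n in ['side','top','wrist']:
    p,d=camera(n); save(n+'0.png',p); np.save('pics/'+n+'0.npy',d); c=camera_params(n); print(n,{k:np.round(v,4).tolist() for k,v in c.items()})
E
```

```text
pics
{'time': 0.0, 'q': array([ 6.86419256e+01,  5.01072221e+00,  1.00330240e+01,  9.51016627e+01,
       -3.78795309e-04,  9.00003301e+01]), 'qd': array([-0.08632148, -0.02780115, -0.12623262,  0.00013095,  0.05650756,
        0.12644742]), 'joint_efforts': array([ 6.99354077e-04, -5.20389247e+01,  4.64805365e+01,  1.63795991e-02,
        3.71464216e-05, -2.11090179e-05]), 'ee_pos': array([0.20022756, 0.51201829, 0.25257389]), 'tcp_rot': array([-1.79920639e+02,  3.79252145e-04,  1.58641596e+02]), 'wrist_force': array([0.76024672, 0.11749505, 0.01582754]), 'torque': array([ 0.01797951, -0.0290253 ,  0.01929702]), 'opening': 0.08514473946467714}
side {'intrinsics': [[412.9856, 0.0, 256.4072], [0.0, 412.9856, 191.4874], [0.0, 0.0, 1.0]], 'D': [-0.008, 0.0, 0.0, 0.0, 0.0], 'rvec': [2.4422, -0.3527, 0.1278], 'tvec': [-0.4924, 0.2701, 1.0899]}
top {'intrinsics': [[465.5635, 0.0, 253.1725], [0.0, 465.5635, 193.4443], [0.0, 0.0, 1.0]], 'D': [0.063, 0.0, 0.0, 0.0, 0.0], 'rvec': [2.177, -2.1885, 0.0181], 'tvec': [0.1302, 0.5451, 1.2254]}
wrist {'intrinsics': [[324.0596, 0.0, 258.1319], [0.0, 324.0596, 197.992], [0.0, 0.0, 1.0]], 'D': [-0.0313, 0.0, 0.0, 0.0, 0.0], 'hand_eye': [[0.0007, -0.9475, -0.3196, 0.0819], [1.0, 0.0005, 0.0005, -0.0006], [-0.0003, -0.3196, 0.9475, -0.1199], [0.0, 0.0, 0.0, 1.0]]}
```

View pics/side0.png

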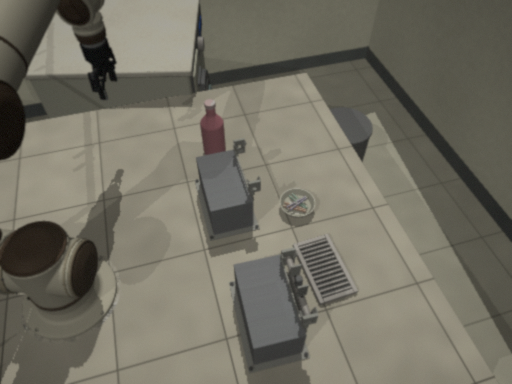

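View pics/top0.png

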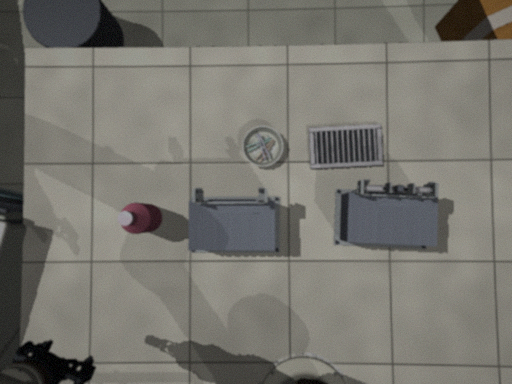

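View pics/wrist0.png

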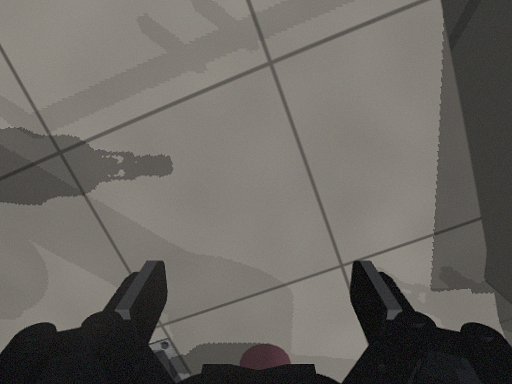

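The top view shows box A with the door at about px (390,215), box B at about (235,220), the bottle at (140,217), the dish at (264,146) and the filter at (346,146). I'll enlarge both hinge regions.

Run:
```python
import cv2
t=cv2.imread('pics/top0.png'); s=cv2.imread('pics/side0.png')
cv2.imwrite('pics/tA.png',cv2.resize(t[165:260,320:450],None,fx=6,fy=6,interpolation=cv2.INTER_CUBIC))
cv2.imwrite('pics/tB.png',cv2.resize(t[170:265,170:300],None,fx=6,fy=6,interpolation=cv2.INTER_CUBIC))
```

```text
(no output)
```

View pics/tA.png

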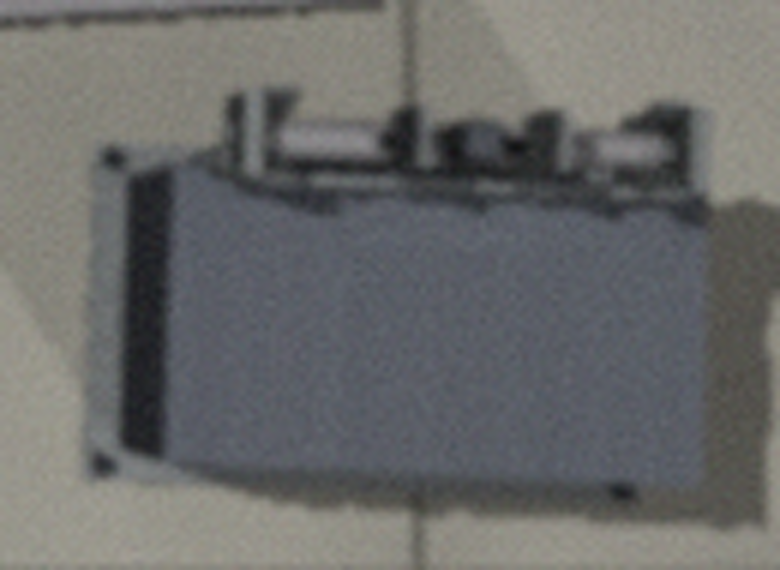

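View pics/tB.png

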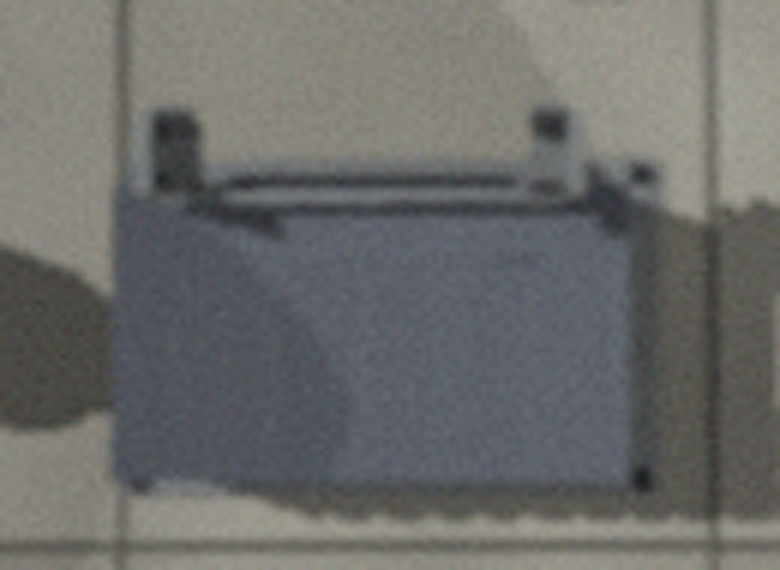

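```bash
cat >> h.py <<'E'
def cloud(name,d,o=None):
    c=camera_params(name);K=c['intrinsics'];h,w=d.shape
    u,v=np.meshgrid(np.arange(w),np.arange(h))
    n=cv2.undistortPoints(np.stack([u,v],-1).reshape(-1,1,2).astype(float),np.array(K),np.array(c['D'])).reshape(h,w,2)
    P=np.dstack([n*d[...,None],d])
    if 'rvec' in c:
        R=cv2.Rodrigues(np.array(c['rvec'],float))[0]; return (P-np.ravel(c['tvec']))@R
    from scipy.spatial.transform import Rotation as Rn
    H=np.array(c['hand_eye']); P=P@H[:3,:3].T+H[:3,3]
    return P@Rn.from_euler('xyz',o['tcp_rot'],degrees=True).as_matrix().T+o['ee_pos']
E
python3 - <<'E'
from h import *
for name in ['top','side']:
    d=np.load(f'pics/{name}0.npy');W=cloud(name,d);ok=d>0
    f=W[ok]; print(name,'floor',np.median(f[(abs(f[:,2])<.02),2]))
    for nm,(ylo,yhi) in {'A':(-.35,-.03),'B':(.02,.32)}.items():
        m=ok&(abs(W[...,2]-.12)<.008)&(W[...,0]>.25)&(W[...,0]<.55)&(W[...,1]>ylo)&(W[...,1]<yhi)
        n,l,st,ce=cv2.connectedComponentsWithStats(m.astype(np.uint8)); k=1+np.argmax(st[1:,4])
        P=W[l==k]; r=cv2.minAreaRect(P[:,:2].astype(np.float32)); print(nm,len(P),np.round(r[0],4),np.round(r[1],4),r[2],'z',np.median(P[:,2]))
        print(np.round(np.percentile(P,[1,99],axis=0),4).tolist())
        m=ok&(W[...,2]>.128)&(W[...,2]<.23)&(W[...,0]>.3)&(W[...,0]<.55)&(W[...,1]>ylo)&(W[...,1]<yhi)
        for a,b in [(.13,.16),(.16,.18),(.18,.21)]:
            Q=W[m&(W[...,2]>a)&(W[...,2]<b)]; 
            if len(Q): print(' ',a,b,len(Q),np.round([Q.min(0),Q.max(0),np.median(Q,0)],3).tolist())
E
```

```text
top floor 0.0017288092735313755
A 4237 [ 0.4802 -0.2084] [0.2127 0.1219] 87.5070571899414 z 0.12171637454011455
[[0.4191, -0.3104, 0.1167], [0.5331, -0.1035, 0.1267]]
  0.13 0.16 370 [[0.529, -0.294, 0.131], [0.55, -0.115, 0.16], [0.541, -0.227, 0.151]]
  0.16 0.18 166 [[0.528, -0.297, 0.16], [0.55, -0.123, 0.18], [0.54, -0.234, 0.171]]
  0.18 0.21 72 [[0.536, -0.238, 0.18], [0.55, -0.182, 0.203], [0.544, -0.214, 0.19]]
B 3974 [0.4643 0.1777] [0.2076 0.1168] 89.70530700683594 z 0.12149204930702168
[[0.4064, 0.0743, 0.1166], [0.5159, 0.2804, 0.1264]]
  0.13 0.16 236 [[0.517, 0.081, 0.138], [0.546, 0.271, 0.154], [0.522, 0.178, 0.145]]
  0.16 0.18 153 [[0.516, 0.09, 0.162], [0.55, 0.262, 0.18], [0.531, 0.244, 0.175]]
  0.18 0.21 26 [[0.518, 0.09, 0.18], [0.549, 0.262, 0.185], [0.536, 0.095, 0.181]]
side floor -0.001341298804369341
A 4331 [ 0.4796 -0.2082] [0.2138 0.1219] 87.3124008178711 z 0.1185973667606944
[[0.4178, -0.3136, 0.1144], [0.5339, -0.1061, 0.1223]]
  0.13 0.16 474 [[0.527, -0.307, 0.131], [0.55, -0.124, 0.16], [0.539, -0.242, 0.146]]
  0.16 0.18 188 [[0.526, -0.3, 0.16], [0.55, -0.124, 0.18], [0.541, -0.238, 0.169]]
  0.18 0.21 95 [[0.535, -0.24, 0.18], [0.55, -0.184, 0.199], [0.544, -0.215, 0.187]]
B 2328 [0.4666 0.1769] [0.2158 0.1237] 89.76239013671875 z 0.11850662445365834
[[0.4058, 0.0713, 0.1136], [0.5207, 0.2804, 0.1223]]
  0.13 0.16 242 [[0.517, 0.079, 0.131], [0.55, 0.264, 0.16], [0.525, 0.167, 0.143]]
  0.16 0.18 155 [[0.516, 0.088, 0.16], [0.55, 0.265, 0.178], [0.533, 0.108, 0.171]]
```

Request:
servo_tool --steps '[{"x": 25,"y": -50,"z": 20,"yaw": 2},{"x": 50,"y": -100,"z": 40,"yaw": 4},{"x": 75,"y": -155,"z": 60,"yaw": 6},{"x": 100,"y": -210,"z": 60,"yaw": 8},{"x": 125,"y": -265,"z": 60,"yaw": 10},{"x": 150,"y": -320,"z": 60,"yaw": 12},{"x": 180,"y": -375,"z": 60,"yaw": 14},{"x": 210,"y": -430,"z": 60,"yaw": 16},{"x": 240,"y": -485,"z": 60,"yaw": 18},{"x": 270,"y": -540,"z": 60,"yaw": 18.8},{"x": 300,"y": -595,"z": 60,"yaw": 18.8},{"x": 320,"y": -650,"z": 60,"yaw": 18.8}]' --grip 85

```text
time: 1.65
ee_pos: [0.521, -0.14, 0.3122]
tcp_rot: [-180.0, -0.0, 177.4]
wrist_force: [1.3, 0.9, -0.2]
opening: 0.0851
```

Request:
servo_tool --steps '[{"x": 15,"y": -36,"z": 0,"yaw": 0},{"x": 29,"y": -71,"z": 0,"yaw": 0},{"x": 29,"y": -71,"z": 0,"yaw": 0},{"x": 29,"y": -71,"z": 0,"yaw": 0}]'

```text
time: 2.15
ee_pos: [0.5498, -0.2108, 0.3119]
tcp_rot: [-180.0, -0.1, 177.4]
wrist_force: [0.3, 0.8, 0.1]
opening: 0.085
```

Run:
```python
from h import *
o=get_obs();print(o['ee_pos'],o['tcp_rot'],o['q'],o['qd'])
p,d=camera('wrist');save('w1.png',cv2.resize(p,None,fx=1.5,fy=1.5));np.save('pics/w1.npy',d)
import pickle;pickle.dump(o,open('pics/w1.pkl','wb'))
```

```text
[ 0.54984844 -0.21082807  0.31190039] [-1.79979573e+02 -6.33995680e-02  1.77412907e+02] [-2.09607110e+01  1.25153007e+01  2.51933904e+01  1.02731819e+02
 -3.93695039e-02 -1.83736105e+01] [ 0.94729345 -1.10960331 -0.44791802 -0.02596586 -0.03449169 -0.02330462]
```

View pics/w1.png

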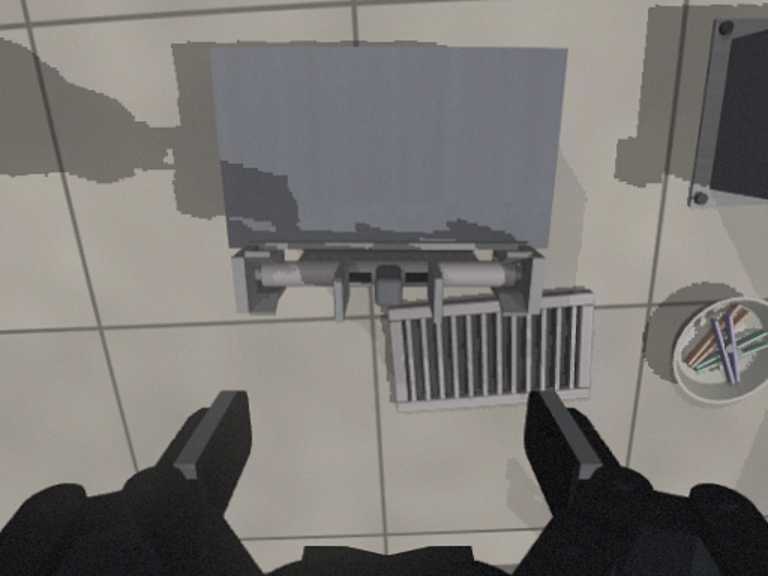

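The wrist view (enlarged ×1.5) shows the barrel along row ~272, tabs at columns ~342 and ~437, and saddle/cheeks at ~250 and ~530. I'll measure the tabs and barrel.

Run:
```python
from h import *
import pickle
o=pickle.load(open('pics/w1.pkl','rb'));d=np.load('pics/w1.npy');W=cloud('wrist',d,o);ok=d>0
im=cv2.imread('pics/w1.png');cv2.imwrite('pics/w1c.png',cv2.resize(im[230:330,220:560],None,fx=2.3,fy=2.3,interpolation=cv2.INTER_CUBIC))
f=W[ok];print('floor',np.median(f[abs(f[:,2])<.015,2]))
h=np.array([.55,-.2115]);a=np.radians(-2.6);ex=np.array([np.cos(a),np.sin(a)]);ey=np.array([-ex[1],ex[0]])
L=np.dstack([(W[...,:2]-h)@ex,(W[...,:2]-h)@ey,W[...,2]])
reg=ok&(abs(L[...,0])<.06)&(abs(L[...,1])<.12)&(L[...,2]>.13)&(L[...,2]<.215)
for lo,hi in [(.186,.21),(.165,.186)]:
  m=reg&(L[...,2]>lo)&(L[...,2]<hi)
  n,l,st,c=cv2.connectedComponentsWithStats(m.astype(np.uint8))
  for k in range(1,n):
    if st[k,4]>8:
        Q=L[l==k];print(lo,st[k],np.round(np.percentile(Q,[3,50,97],axis=0)*1000,1).tolist())
# barrel: strip between 25..60 and -60..-25
for y0,y1 in [(-62,-40),(-40,-28),(28,40),(40,62)]:
  Q=L[reg&(L[...,1]>y0/1e3)&(L[...,1]<y1/1e3)&(L[...,2]>.144)&(L[...,2]<.165)];
  t=Q[Q[:,2]>np.percentile(Q[:,2],60)];print(y0,y1,len(Q),np.round(np.percentile(Q,[3,50,97],axis=0)*1000,1).tolist(),np.round(t.mean(0)*1000,1))
# box top
m=ok&(abs(W[...,2]-.12)<.006)&(abs(L[...,0])<.2)&(abs(L[...,1])<.15)
n,l,st,c=cv2.connectedComponentsWithStats(m.astype(np.uint8));k=1+np.argmax(st[1:,4]);print('box',cv2.minAreaRect(W[l==k][:,:2].astype(np.float32)),np.median(W[l==k][:,2]))
```

```text
floor -0.000555452616171348
0.186 [222 181   8  34 226] [[-13.8, -27.4, 186.9], [-3.1, -24.7, 196.7], [9.1, -22.9, 198.2]]
0.186 [288 181   8  34 226] [[-13.8, 24.1, 187.5], [-3.0, 25.8, 196.8], [9.6, 28.6, 198.1]]
0.165 [154 168  30  42 587] [[-19.4, -86.3, 165.4], [-1.7, -80.3, 170.5], [16.1, -66.3, 172.3]]
0.165 [334 169  30  41 567] [[-18.9, 66.8, 165.5], [-1.2, 80.7, 170.6], [15.6, 86.7, 172.4]]
0.165 [225 175   7  34  89] [[-13.6, -26.3, 166.7], [-7.5, -22.9, 176.9], [9.2, -22.8, 185.0]]
0.165 [286 176   8  32  89] [[-13.8, 24.1, 165.6], [-6.2, 24.2, 176.4], [8.8, 27.7, 185.8]]
0.165 [250 179  19  25 421] [[-9.9, -6.5, 167.7], [-4.9, 0.7, 184.2], [4.8, 7.7, 185.7]]
-62 -40 421 [[-8.9, -61.4, 145.6], [-3.4, -51.2, 152.0], [5.4, -40.7, 154.2]] [ -1.3 -51.2 153.3]
-40 -28 172 [[-8.9, -39.6, 145.6], [-4.4, -35.4, 151.7], [5.2, -29.9, 153.9]] [ -1.9 -36.  153. ]
28 40 147 [[-8.9, 30.6, 144.8], [-4.8, 35.8, 151.7], [4.7, 39.6, 154.2]] [ -2.9  35.8 153.2]
40 62 418 [[-8.8, 40.5, 145.0], [-3.3, 51.0, 152.0], [5.0, 61.3, 154.3]] [ -1.4  51.2 153.3]
box ((0.4786361753940582, -0.20801186561584473), (0.21146199107170105, 0.1205001175403595), 87.53752899169922) 0.11932547153332293
```

View pics/w1c.png

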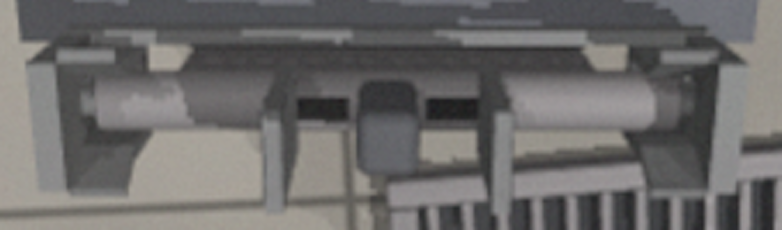

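Request:
servo_tool --steps '[{"x": -1,"y": 0,"z": -40},{"x": -2,"y": 0,"z": -80},{"x": -2,"y": 0,"z": -105},{"x": -2,"y": 0,"z": -120},{"x": -2,"y": 0,"z": -128},{"x": -2,"y": 0,"z": -131},{"x": -2,"y": 0,"z": -131}]' --grip 85

```text
schema error: expected keys x, y, z, yaw
```

Run:
```python
from h import *
o=get_obs();print(o['ee_pos'],o['wrist_force'],o['torque'])
p,d=camera('wrist');save('w2.png',cv2.resize(p,None,fx=1.5,fy=1.5))
```

```text
[ 0.54980334 -0.21043496  0.31224042] [ 0.25535865  0.79540847 -0.48923794] [ 0.00298795  0.06626924 -0.00126285]
```

View pics/w2.png

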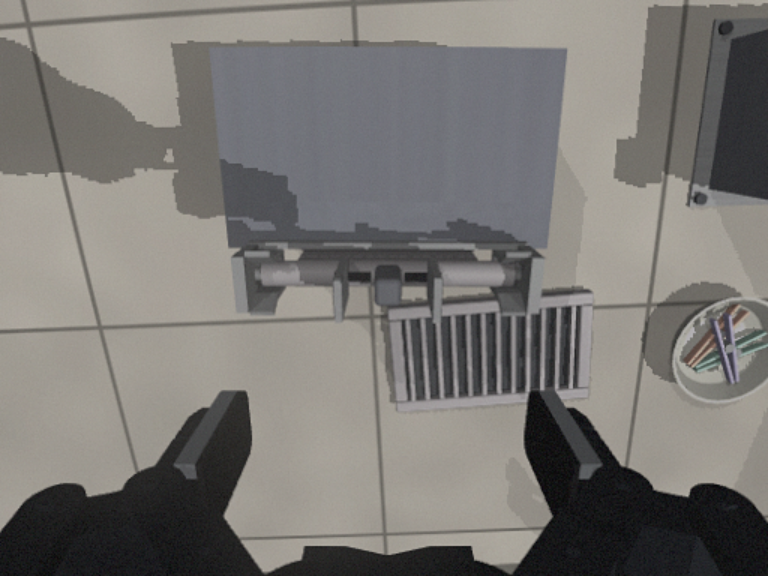

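The call was refused because the rows had no yaw key, so the view is unchanged. I'll send it again with yaw.

Request:
servo_tool --steps '[{"x": -1,"y": 0,"z": -40,"yaw": 0},{"x": -2,"y": 0,"z": -80,"yaw": 0},{"x": -2,"y": 0,"z": -105,"yaw": 0},{"x": -2,"y": 0,"z": -120,"yaw": 0},{"x": -2,"y": 0,"z": -128,"yaw": 0},{"x": -2,"y": 0,"z": -131,"yaw": 0},{"x": -2,"y": 0,"z": -131,"yaw": 0}]' --grip 85

```text
time: 3.12
ee_pos: [0.5481, -0.2103, 0.1822]
tcp_rot: [-179.9, 0.0, 177.5]
wrist_force: [-0.7, 1.0, 0.4]
opening: 0.0848
```

Run:
```python
from h import *
o=get_obs();print(o['ee_pos'],o['wrist_force'],o['torque'])
p,d=camera('wrist');save('w3.png',cv2.resize(p,None,fx=1.5,fy=1.5))
```

```text
[ 0.54807244 -0.21027425  0.18216818] [-0.6679962   0.95211902  0.38456701] [ 0.00595284  0.01952329 -0.03831801]
```

View pics/w3.png

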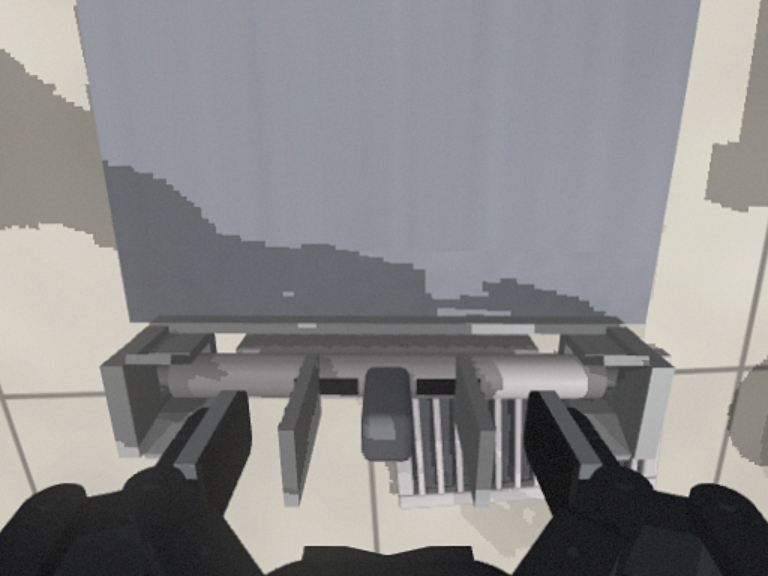

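The fingers (columns ~245 and ~530) straddle the tabs (~300 and ~475), centred on column 388, so I'll squeeze now.

Request:
servo_tool --steps '[{"x": 0,"y": 0,"z": 0,"yaw": 0},{"x": 0,"y": 0,"z": 0,"yaw": 0},{"x": 0,"y": 0,"z": 0,"yaw": 0},{"x": 0,"y": 0,"z": 0,"yaw": 0},{"x": 0,"y": 0,"z": 0,"yaw": 0},{"x": 0,"y": 0,"z": 0,"yaw": 0},{"x": 0,"y": 0,"z": 0,"yaw": 0},{"x": 0,"y": 0,"z": 0,"yaw": 0}]' --grip 20 --grip_force 60

```text
time: 4.18
ee_pos: [0.5489, -0.2105, 0.1847]
tcp_rot: [-179.9, 0.3, 177.5]
wrist_force: [-0.8, 0.6, 10.9]
opening: 0.0254
```

Run:
```python
from h import *
o=get_obs();print(o['ee_pos'],o['wrist_force'],o['torque'],o['opening'])
p,d=camera('wrist');save('w4.png',cv2.resize(p,None,fx=1.5,fy=1.5))
```

```text
[ 0.54889751 -0.21054123  0.18465019] [-0.82241398  0.62234794 10.87234245] [0.27387826 0.10019506 0.12287464] 0.025412348404891774
```

View pics/w4.png

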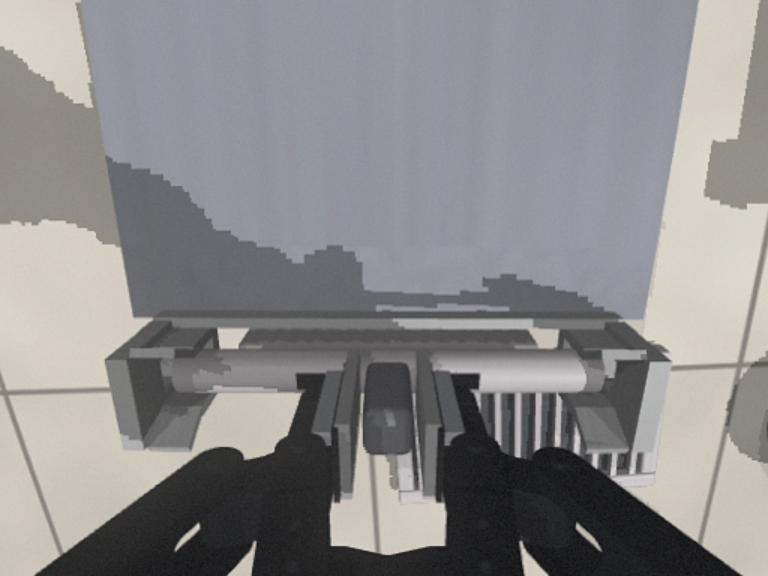

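Both tabs are closed against the central stop (~345 and ~430) and no pins show past the barrel ends. The 11 N upward comes from the pads swinging forward. I'll lift slowly and watch the force.

Request:
servo_tool --steps '[{"x": -1,"y": 0,"z": 2,"yaw": 0},{"x": -1,"y": 0,"z": 4,"yaw": 0},{"x": -1,"y": 0,"z": 6,"yaw": 0},{"x": -1,"y": 0,"z": 6,"yaw": 0}]'

```text
time: 4.72
ee_pos: [0.5479, -0.2105, 0.1904]
tcp_rot: [-179.9, 0.2, 177.5]
wrist_force: [0.5, 0.4, -2.8]
opening: 0.0255
```

Run:
```python
from h import *
o=get_obs();print(o['ee_pos'],o['wrist_force'],o['torque'],o['opening'])
p,d=camera('wrist');save('w5.png',cv2.resize(p,None,fx=1.5,fy=1.5))
```

```text
[ 0.54788157 -0.21050791  0.19043213] [ 0.45260258  0.39583466 -2.80250517] [-0.00899784  0.03267197 -0.06434194] 0.025456924189928166
```

View pics/w5.png

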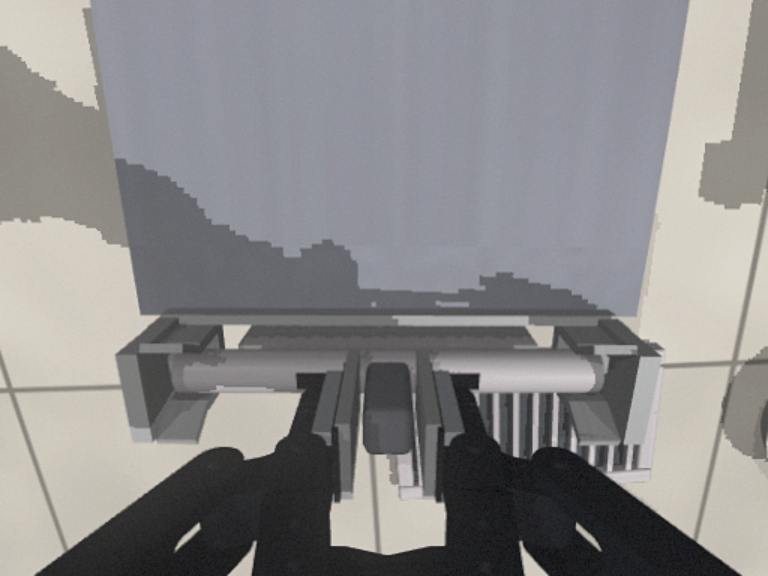

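The door is free, with about 2.8 N hanging on the gripper. Next I'll lift it clear.

Request:
servo_tool --steps '[{"x": 0,"y": 0,"z": 8,"yaw": 0},{"x": 0,"y": 0,"z": 20,"yaw": 0},{"x": 0,"y": 0,"z": 36,"yaw": 0},{"x": 0,"y": 0,"z": 56,"yaw": 0},{"x": 0,"y": 0,"z": 78,"yaw": 0},{"x": 0,"y": 0,"z": 100,"yaw": 0},{"x": 0,"y": 0,"z": 120,"yaw": 0},{"x": 0,"y": 0,"z": 135,"yaw": 0},{"x": 0,"y": 0,"z": 142,"yaw": 0},{"x": 0,"y": 0,"z": 145,"yaw": 0}]'

```text
time: 6.02
ee_pos: [0.5479, -0.2105, 0.336]
tcp_rot: [-179.9, 0.3, 177.5]
wrist_force: [0.6, -0.2, -3.0]
opening: 0.0256
```

Run:
```python
from h import *
o=get_obs();print(o['ee_pos'],o['wrist_force'],o['torque'],o['opening'])
p,d=camera('side');save('s6.png',cv2.resize(p,None,fx=1.5,fy=1.5))
```

```text
[ 0.5479436  -0.2105207   0.33597323] [ 0.63208583 -0.17933288 -2.9638265 ] [ 0.02609519  0.0176869  -0.01863308] 0.025580403833252264
```

View pics/s6.png

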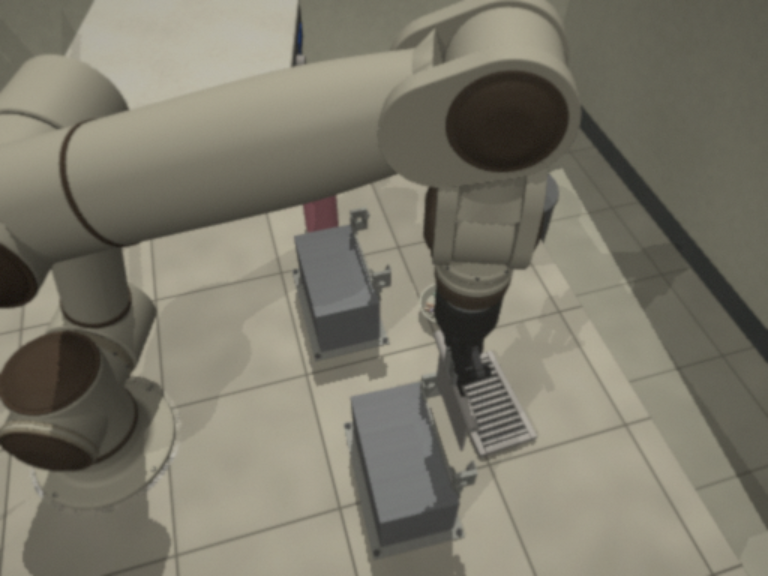

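The door is in the gripper, off box A. I'll carry it to box B.

Request:
servo_tool --steps '[{"x": 0,"y": 15,"z": 0,"yaw": 0},{"x": -1,"y": 45,"z": 0,"yaw": 0.2},{"x": -3,"y": 90,"z": 0,"yaw": 0.5},{"x": -5,"y": 140,"z": 0,"yaw": 0.8},{"x": -7,"y": 190,"z": 0,"yaw": 1.1},{"x": -9,"y": 240,"z": 0,"yaw": 1.4},{"x": -11,"y": 290,"z": 0,"yaw": 1.7},{"x": -12,"y": 335,"z": 0,"yaw": 2},{"x": -13,"y": 368,"z": 0,"yaw": 2.2},{"x": -13,"y": 384,"z": 0,"yaw": 2.2},{"x": -13,"y": 387,"z": 0,"yaw": 2.2},{"x": -13,"y": 387,"z": 0,"yaw": 2.2}]'

```text
time: 7.58
ee_pos: [0.5348, 0.1759, 0.3358]
tcp_rot: [-179.9, 0.3, 179.7]
wrist_force: [0.7, 0.7, -2.7]
opening: 0.0255
```

Run:
```python
from h import *
import pickle
o=get_obs();print(o['ee_pos'],o['tcp_rot'],o['wrist_force'],o['torque'],o['opening'])
p,d=camera('wrist');save('w7.png',cv2.resize(p,None,fx=1.5,fy=1.5));np.save('pics/w7.npy',d);pickle.dump(o,open('pics/w7.pkl','wb'))
W=cloud('wrist',d,o);ok=d>0
h=o['ee_pos'][:2];L=W-np.r_[h,0]
m=ok&(abs(W[...,2]-.12)<.006)&(abs(L[...,0])<.2)&(abs(L[...,1])<.15)
n,l,st,c=cv2.connectedComponentsWithStats(m.astype(np.uint8));k=1+np.argmax(st[1:,4]);print('box',st[k],cv2.minAreaRect(W[l==k][:,:2].astype(np.float32)),np.median(W[l==k][:,2]),np.percentile(W[l==k],[1,99],axis=0).round(4))
m=ok&(L[...,2]>.14)&(L[...,2]<.215)&(abs(L[...,0])<.06)&(abs(L[...,1])<.12)
n,l,st,c=cv2.connectedComponentsWithStats(m.astype(np.uint8))
for k in range(1,n):
    if st[k,4]>20:
        Q=W[l==k];print(st[k],np.round(np.percentile(Q,[3,50,97],axis=0)*1000,1).tolist())
m=ok&(L[...,2]>.28)&(L[...,2]<.31)&(abs(L[...,0])<.03)&(abs(L[...,1])<.09)
Q=W[m];print('barrel',np.round(np.percentile(Q,[1,50,99],axis=0)*1000,1).tolist())
```

```text
[0.5348462  0.17587486 0.3358013 ] [-179.86186234    0.25678246  179.65909745] [ 0.654835    0.71709086 -2.6699537 ] [-0.02829527  0.019124   -0.0172525 ] 0.025548961808224694
box [  150    35   222   127 25743] ((0.4648268222808838, 0.17770567536354065), (0.21115334331989288, 0.12090637534856796), 89.6413345336914) 0.11930559466099894 [[0.4054 0.0748 0.1175]
 [0.5202 0.2807 0.1211]]
[ 163  157  197   46 4030] [[517.6, 93.1, 142.2], [532.1, 178.7, 167.7], [548.8, 261.7, 213.4]]
barrel [[523.0, 100.8, 280.7], [530.4, 175.7, 302.4], [541.2, 250.1, 308.5]]
```

View pics/w7.png

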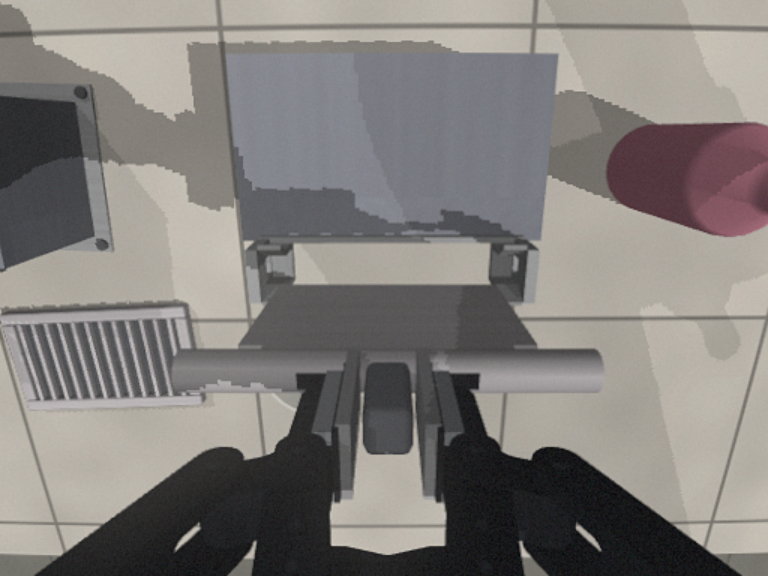

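Run:
```python
from h import *
import pickle
from scipy.optimize import least_squares
for f in ['w1','w7']:
    o=pickle.load(open(f'pics/{f}.pkl','rb'));d=np.load(f'pics/{f}.npy');W=cloud('wrist',d,o);ok=d>0
    zc=.146 if f=='w1' else .300
    t=o['ee_pos']
    for s in (-1,1):
        a=np.radians(o['tcp_rot'][2]-180);ex=np.array([np.cos(a),np.sin(a)]);ey=np.array([-ex[1],ex[0]])
        x=(W[...,:2]-t[:2])@ex;y=(W[...,:2]-t[:2])@ey;z=W[...,2]
        m=ok&(s*y>.042)&(s*y<.064)&(abs(x)<.016)&(z>zc-.002)&(z<zc+.014)
        r=least_squares(lambda p:np.hypot(x[m]-p[0],z[m]-p[1])-.008,[0,zc],loss='soft_l1',f_scale=.0005)
        print(f,s,m.sum(),'barrel axis rel TCP x',r.x[0],'z',r.x[1],'relz',r.x[1]-t[2],np.sqrt(np.mean(r.fun**2)))
o=pickle.load(open('pics/w7.pkl','rb'));d=np.load('pics/w7.npy');W=cloud('wrist',d,o)
# cheek tops
for lo,hi in [(0.07,.11),(.245,.28)]:
    m=(d>0)&(W[...,1]>lo)&(W[...,1]<hi)&(W[...,2]>.15)&(W[...,2]<.19)&(W[...,0]>.5)&(W[...,0]<.57)
    Q=W[m];T=Q[Q[:,2]>np.percentile(Q[:,2],97)-.003]
    print('cheek z top',np.percentile(Q[:,2],[50,90,97,99]),'top pts',len(T),np.percentile(T,[2,50,98],axis=0).round(4).tolist())
# the barrel ends
m=(d>0)&(W[...,2]>.290)&(W[...,2]<.312)&(abs(W[...,0]-.532)<.012); print('barrel y',np.percentile(W[m][:,1],[.2,99.8]))
im=cv2.imread('pics/w7.png');cv2.imwrite('pics/w7c.png',cv2.resize(im[220:320,220:560],None,fx=2.3,fy=2.3,interpolation=cv2.INTER_CUBIC))
```

```text
w1 -1 420 barrel axis rel TCP x -0.0008325960621185151 z 0.14530930489384383 relz -0.16659108556821808 0.0006238763277105864
w1 1 420 barrel axis rel TCP x -0.0007627022420086352 z 0.1453578011991735 relz -0.16654258926288842 0.000590490138826544
w7 -1 1089 barrel axis rel TCP x -8.764877194967218e-06 z 0.29621378184468256 relz -0.03958751353537243 0.0005296714722821065
w7 1 1076 barrel axis rel TCP x -0.00011023510588076537 z 0.295955293216773 relz -0.03984600216328199 0.0005521614094982845
cheek z top [0.17371635 0.17710958 0.17764483 0.17801684] top pts 308 [[0.5178, 0.0908, 0.1749], [0.5329, 0.0945, 0.1766], [0.5497, 0.1054, 0.178]]
cheek z top [0.17342062 0.17712687 0.17769918 0.17816146] top pts 318 [[0.518, 0.2495, 0.1748], [0.5341, 0.2601, 0.1766], [0.5509, 0.2641, 0.1782]]
barrel y [0.09977367 0.25115723]
```

View pics/w7c.png

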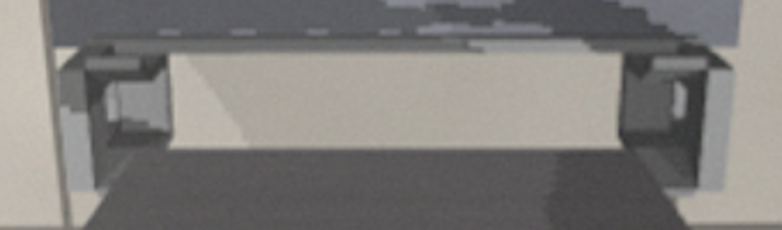

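The drawn pins are flush. The B cheek tops are at z ≈ 0.1768 (A's were at 0.172), so B's axis should be about 0.151 and the seat at TCP z ≈ 0.190. I'll descend to just above it with a +2 mm y correction.

Request:
servo_tool --steps '[{"x": 0,"y": 1,"z": -10,"yaw": 0},{"x": 0,"y": 2,"z": -30,"yaw": 0},{"x": 0,"y": 2,"z": -50,"yaw": 0},{"x": 0,"y": 2,"z": -70,"yaw": 0},{"x": 0,"y": 2,"z": -88,"yaw": 0},{"x": 0,"y": 2,"z": -98,"yaw": 0},{"x": 0,"y": 2,"z": -102,"yaw": 0},{"x": 0,"y": 2,"z": -102,"yaw": 0}]'

```text
time: 8.62
ee_pos: [0.535, 0.1775, 0.2341]
tcp_rot: [-179.9, 0.3, 179.6]
wrist_force: [-1.1, 0.4, -2.1]
opening: 0.0257
```

Run:
```python
from h import *
o=get_obs();print(o['ee_pos'],o['tcp_rot'],o['wrist_force'],o['torque'],o['opening'])
p,d=camera('wrist');save('w8.png',cv2.resize(p,None,fx=1.5,fy=1.5))
```

```text
[0.53497779 0.17748751 0.23412046] [-179.8719798     0.2821932   179.61827972] [-1.13422661  0.38332978 -2.12432609] [-0.05082221 -0.01543873 -0.01679074] 0.025695793831506615
```

View pics/w8.png

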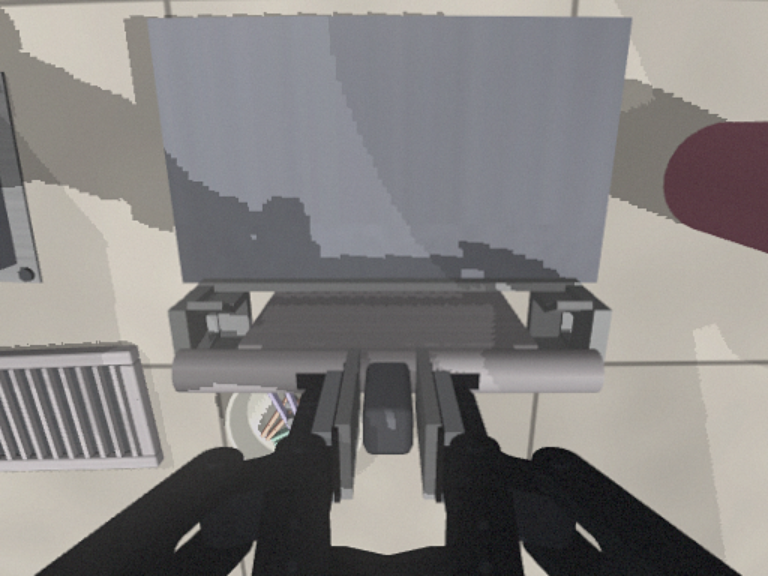

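The barrel (174–603) is centred between the cheeks (170–610) above the mouths. I'll lower in short stages.

Request:
servo_tool --steps '[{"x": 0,"y": 0,"z": -5,"yaw": 0},{"x": 0,"y": 0,"z": -10,"yaw": 0},{"x": 0,"y": 0,"z": -15,"yaw": 0},{"x": 0,"y": 0,"z": -20,"yaw": 0},{"x": 0,"y": 0,"z": -24,"yaw": 0},{"x": 0,"y": 0,"z": -26,"yaw": 0}]'

```text
time: 9.43
ee_pos: [0.535, 0.1776, 0.2081]
tcp_rot: [-179.9, 0.3, 179.6]
wrist_force: [0.2, -0.0, -2.7]
opening: 0.0254
```

Request:
servo_tool --steps '[{"x": 0,"y": 0,"z": -2.5,"yaw": 0},{"x": 0,"y": 0,"z": -5,"yaw": 0},{"x": 0,"y": 0,"z": -7.5,"yaw": 0},{"x": 0,"y": 0,"z": -10,"yaw": 0},{"x": 0,"y": 0,"z": -12,"yaw": 0},{"x": 0,"y": 0,"z": -12,"yaw": 0}]'

```text
time: 10.18
ee_pos: [0.535, 0.1775, 0.1959]
tcp_rot: [-179.9, 0.3, 179.6]
wrist_force: [-0.6, 0.1, -2.7]
opening: 0.0252
```

Request:
servo_tool --steps '[{"x": 0,"y": 0,"z": -1,"yaw": 0},{"x": 0,"y": 0,"z": -2,"yaw": 0},{"x": 0,"y": 0,"z": -3,"yaw": 0},{"x": 0,"y": 0,"z": -3,"yaw": 0}]'

```text
time: 10.68
ee_pos: [0.5349, 0.1775, 0.1928]
tcp_rot: [-179.9, 0.3, 179.6]
wrist_force: [-0.7, -1.0, -3.1]
opening: 0.0255
```

Request:
servo_tool --steps '[{"x": 0,"y": 0,"z": -1,"yaw": 0},{"x": 0,"y": 0,"z": -2,"yaw": 0},{"x": 0,"y": 0,"z": -2,"yaw": 0}]'

```text
time: 11.05
ee_pos: [0.5348, 0.1775, 0.1907]
tcp_rot: [-179.9, 0.3, 179.6]
wrist_force: [0.2, -0.7, -2.8]
opening: 0.0257
```

Request:
servo_tool --steps '[{"x": 0,"y": 0,"z": -1,"yaw": 0},{"x": 0,"y": 0,"z": -1,"yaw": 0}]'

```text
time: 11.3
ee_pos: [0.5349, 0.1775, 0.1902]
tcp_rot: [-179.9, 0.3, 179.6]
wrist_force: [-0.5, -1.2, 1.9]
opening: 0.026
```

Request:
servo_tool --steps '[{"x": 0,"y": 0,"z": -1,"yaw": 0},{"x": 0,"y": 0,"z": -1,"yaw": 0}]'

```text
time: 11.55
ee_pos: [0.535, 0.1775, 0.1901]
tcp_rot: [-179.9, 0.4, 179.6]
wrist_force: [-2.6, -1.1, 5.9]
opening: 0.0257
```

I feel contact at TCP z ≈ 0.1902, which matches the predicted seat, with about 9 N resting load. One look before I release.

Run:
```python
from h import *
o=get_obs();print(o['ee_pos'],o['tcp_rot'],o['wrist_force'],o['torque'],o['opening'])
p,d=camera('wrist');save('w9.png',cv2.resize(p,None,fx=1.5,fy=1.5))
W=cloud('wrist',d,o)
for s in (-1,1):
    y=W[...,1]-.1775
    m=(d>0)&(s*y>.042)&(s*y<.064)&(abs(W[...,0]-.535)<.016)&(W[...,2]>.145)&(W[...,2]<.165)
    Q=W[m];print(s,np.percentile(Q[:,2],[90,98]))
```

```text
[0.53496821 0.17748454 0.19010958] [-179.89783746    0.35288565  179.61932939] [-2.62945654 -1.1198371   5.89087422] [-0.14355252  0.56376233  0.07687047] 0.02569290474415339
-1 [0.15854941 0.1591743 ]
1 [0.15851493 0.15904569]
```

View pics/w9.png

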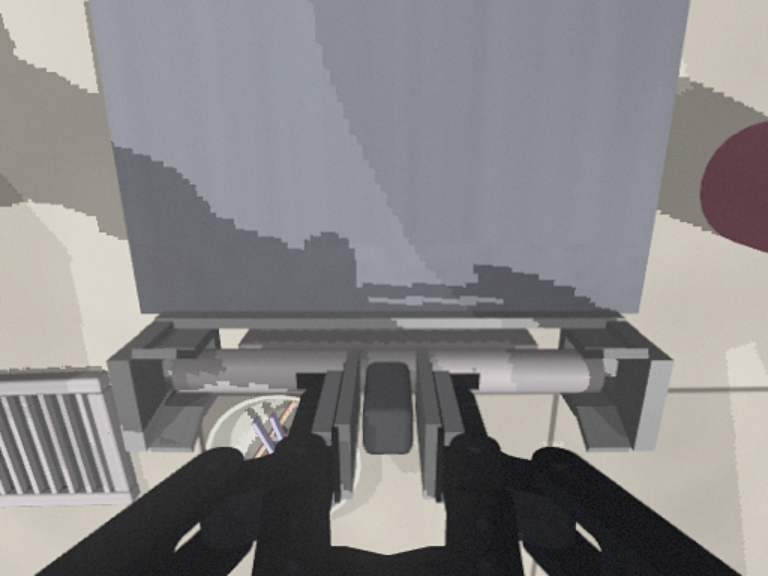

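There is a −2.6 N x-force and some moment about y, so the barrel may be riding on the +x wall. I'll ease 1 mm toward −x.

Request:
servo_tool --steps '[{"x": -1,"y": 0,"z": -1,"yaw": 0},{"x": -1,"y": 0,"z": -1,"yaw": 0},{"x": -1,"y": 0,"z": -1,"yaw": 0}]'

```text
time: 11.98
ee_pos: [0.5346, 0.1775, 0.1901]
tcp_rot: [-179.9, 0.5, 179.6]
wrist_force: [3.4, -0.6, 6.0]
opening: 0.0252
```

Run:
```python
from h import *
o=get_obs();print(o['ee_pos'],o['tcp_rot'],o['wrist_force'],o['torque'],o['opening'])
```

```text
[0.53461498 0.17749069 0.19011196] [-179.92064862    0.489906    179.60815653] [ 3.42097093 -0.58349461  6.00342474] [-0.18912216 -0.33934181 -0.04599675] 0.02519725643768761
```

The height didn't change and the x-force only reversed, which is friction on a flat floor, so the door is seated. I'll re-centre to zero the side load.

Request:
servo_tool --steps '[{"x": 0,"y": 0,"z": -1.5,"yaw": 0},{"x": 0,"y": 0,"z": -1.5,"yaw": 0}]'

```text
time: 12.22
ee_pos: [0.5347, 0.1775, 0.1901]
tcp_rot: [-179.9, 0.6, 179.6]
wrist_force: [-2.6, -2.3, 10.2]
opening: 0.0256
```

Request:
servo_tool --steps '[{"x": 0,"y": 0,"z": -1.5,"yaw": 0},{"x": 0,"y": 0,"z": -1.5,"yaw": 0},{"x": 0,"y": 0,"z": -1.5,"yaw": 0},{"x": 0,"y": 0,"z": -1.5,"yaw": 0},{"x": 0,"y": 0,"z": -1.5,"yaw": 0},{"x": 0,"y": 0,"z": -1.5,"yaw": 0},{"x": 0,"y": 0,"z": -1.5,"yaw": 0},{"x": 0,"y": 0,"z": -1.5,"yaw": 0}]' --grip 85

```text
time: 13.22
ee_pos: [0.5347, 0.1775, 0.1885]
tcp_rot: [-179.9, 0.6, 179.6]
wrist_force: [-0.1, 1.0, -0.9]
opening: 0.0853
```

Run:
```python
from h import *
o=get_obs();print(o['ee_pos'],o['tcp_rot'],o['wrist_force'],o['torque'],o['opening'])
p,d=camera('wrist');save('w10.png',cv2.resize(p,None,fx=1.5,fy=1.5))
```

```text
[0.53471434 0.17748497 0.18854841] [-179.94992425    0.57933329  179.60416164] [-0.07639116  1.04440222 -0.94634171] [-0.01098435  0.04509094 -0.01491416] 0.08529925409628825
```

View pics/w10.png

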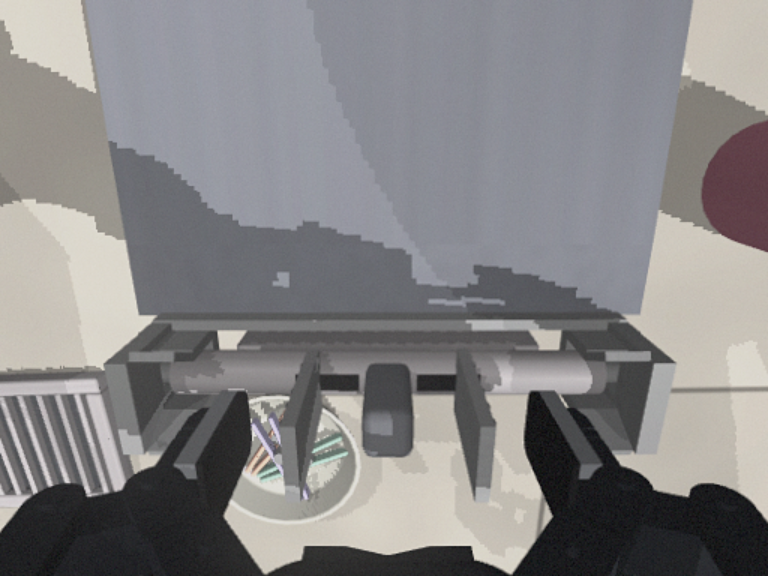

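Both tabs are back at their free positions (bases ~318 and ~458, as on box A). I'll retreat straight up and check.

Request:
servo_tool --steps '[{"x": 0,"y": 0,"z": 8,"yaw": 0},{"x": 0,"y": 0,"z": 25,"yaw": 0},{"x": 0,"y": 0,"z": 50,"yaw": 0},{"x": 0,"y": 0,"z": 80,"yaw": 0},{"x": 0,"y": 0,"z": 110,"yaw": 0},{"x": 0,"y": 0,"z": 123,"yaw": 0},{"x": 0,"y": 0,"z": 123,"yaw": 0}]'

```text
time: 14.15
ee_pos: [0.535, 0.1776, 0.3124]
tcp_rot: [-180.0, 0.7, 179.6]
wrist_force: [0.8, 0.2, -0.2]
opening: 0.0847
```

Run:
```python
from h import *
from scipy.optimize import least_squares
o=get_obs();print(o['ee_pos'],o['tcp_rot'],o['wrist_force'])
p,d=camera('wrist');big=cv2.resize(p,None,fx=1.5,fy=1.5);save('w11.png',big);save('w11c.png',cv2.resize(big[230:330,220:560],None,fx=2.3,fy=2.3,interpolation=cv2.INTER_CUBIC))
W=cloud('wrist',d,o);L=W-np.array([.5348,.1773,0]);ok=d>0
for s in (-1,1):
    m=ok&(s*L[...,1]>.042)&(s*L[...,1]<.064)&(abs(L[...,0])<.016)&(L[...,2]>.147)&(L[...,2]<.165)
    x=L[...,0][m];z=L[...,2][m];r=least_squares(lambda q:np.hypot(x-q[0],z-q[1])-.008,[0,.15],loss='soft_l1',f_scale=.0005);print('axis',s,r.x)
    m=ok&(s*L[...,1]>.012)&(s*L[...,1]<.04)&(abs(L[...,0])<.02)&(L[...,2]>.18)&(L[...,2]<.215)
    Q=L[m];print('tab',np.round(np.percentile(Q,[3,50,97],axis=0)*1000,1).tolist())
```

```text
[0.53503436 0.17759354 0.31243968] [-179.97729861    0.66671655  179.60497438] [ 0.77231047  0.17555839 -0.16389375]
axis -1 [-1.39687299e-04  1.50646365e-01]
tab [[-12.8, -28.2, 182.7], [-3.4, -24.9, 201.5], [10.0, -23.5, 203.5]]
axis 1 [0.00058066 0.15072487]
tab [[-12.5, 23.3, 182.0], [-2.1, 24.7, 201.7], [11.0, 27.8, 203.4]]
```

View pics/w11.png

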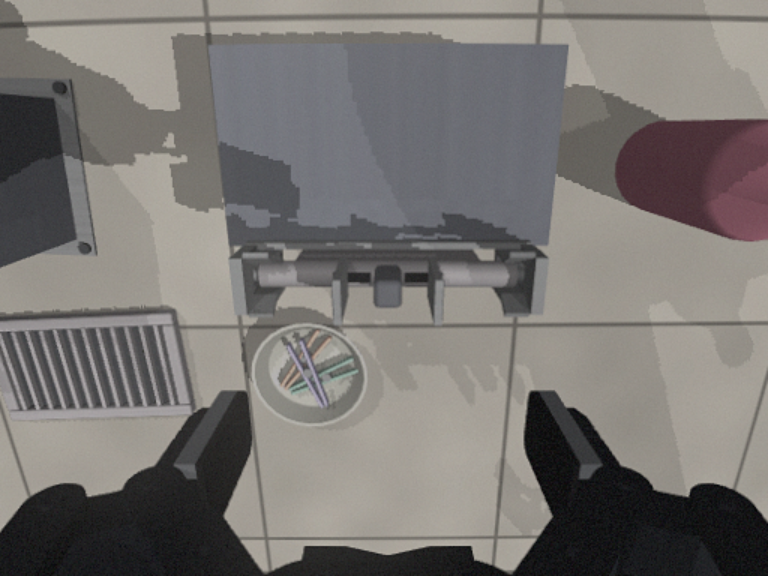

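View pics/w11c.png

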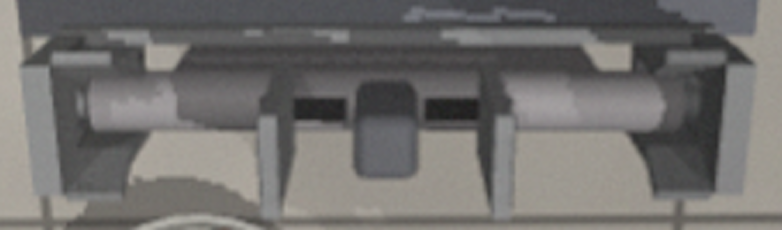

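Run:
```python
from h import *
p,d=camera('side');save('s12.png',cv2.resize(p,None,fx=1.5,fy=1.5))
print(job_done())
```

```text
the job is handed in; nothing more can be done
None
```

View pics/s12.png

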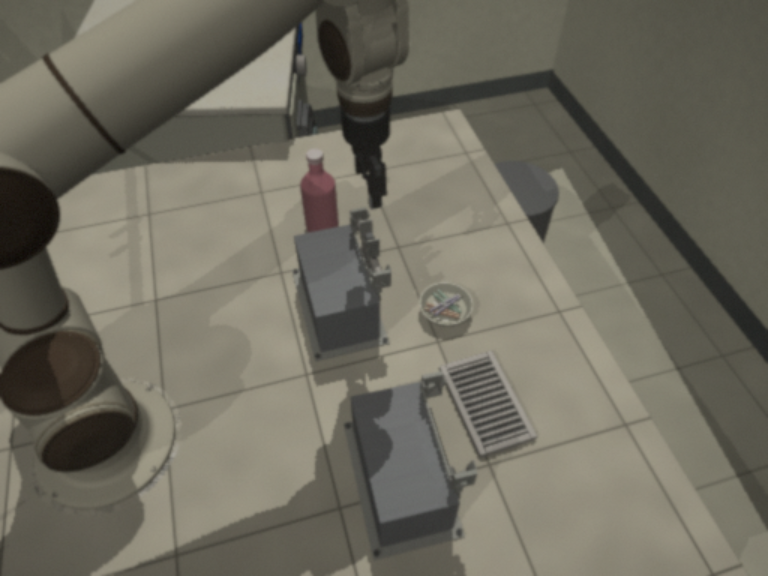

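The door now hangs closed on the second vent box, and I handed the job in at about 14 s of the 54 s allowed. `job_done` reports no verdict.

I squeezed the tabs to their stops, lifted the door off, and lowered it into the open box's bracket until I felt it seat. I held it there under roughly 9–13 N and then let the tabs go.

**Last checks:**
- **Seat height:** the hinge axis is at about 0.151 m, roughly 5 mm above the nominal point. That matches the height I read off the bracket's cheek tops.
- **Sideways:** the axis is within about 1 mm of the nominal hinge line.
- **Pins:** the tabs are back to about 56 mm apart, the same as on the first box, so both pins look fully out. I could not read the pins directly.
- **Closed:** by my estimate from the tabs, the panel hangs within about 0.03 rad of plumb.
- **Clear of the scene:** the gripper is clear of everything. The bottle, lint filter and dish look unmoved in the last side view, but I did not measure them.

**What disagreed:**
- **Gripper opening:** while squeezing it read 25.5 mm, not the 28 mm stop distance. The picture showed the tabs against the stop and the pins flush.
- **Side force:** at the seat there was about ±3 N along x. It changed sign with a small nudge while the height stayed the same, so I took it as friction on the saddle floor.

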